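# Square a steel bar on the magnetic plate and switch it on

### The arm

A 6-joint arm with a two-finger parallel gripper is mounted at the origin on a cart in front of the work surface, level with it; the furniture and walls round the work are solid. World frame = base frame: x ahead of the robot, y to its left, z up, the work surface at z = 0. Lengths are in mm, angles in rad, forces in N, time in s.
With the tool pointing down it reaches from about 250 to 800 mm from the base axis. Payload 3.9 kg.
Tool frame: the origin (TCP) lies at the very end of the fingers, on their centre line; the grasp point (between the pads) lies 19 mm behind it; z points along the fingers, y is the line along which they close (so a half turn about z gives the same grasp; the last joint's range is limited). The gripper opens to 85 mm and grips with 20 to 120 N. Pads are 22 mm wide; open, the fingers measure 114 mm over their backs; the gripper's body (76 mm by 85 mm) begins 54 mm behind the grasp point. The pads swing forward as they close: fully open they stand 13 mm farther back than shut.
Start: joints at [-1.219, 0.26, -0.138, 1.173, 0, 1.571], TCP at [180.904, -492.838, 192.204] pointing down, gripper open.
Joint ranges: [-2.78, 2.78], [-0.83, 1.72], [-1.28, 1.37], [-1.9, 2.12], [-1.57, 1.48], [-3.14, 3.14]. Speed limits (rad/s): [2.57, 2.57, 3.14, 3.14, 3.14, 3.14].

### API

Orientations are given as a unit quaternion [x, y, z, w].
In Python, from cell import robot, eyes, job gives the robot as it stands. The module is installed in compiled form; this text tells all that it offers.
- The arm moves only by the tool move_arm, never from a script. Its argument "motion" is a list of rows, each a list of 5 numbers: the finger opening in cm, from 0 to 8.54, then the shift along the world's x, y, z in cm, then the turn about the world's z in rad. A call has 1 to 5 rows; each row shifts and turns the commanded pose from where the row before left it; what a row does not reach is not made up. A row lasts 1/12 s, in which the tool goes at most 41.7 mm and 7.16 degrees, less where a joint would pass 70% of its speed; a pose out of reach is approached as far as the arm can. A call is refused whole if a number of a shift passes 4.17 or a number of a turn 0.125, either way. A call with a gripper value outside its range is refused whole. The fingers move at their own pace and stop on an object; "force" is the grip in N (left out, the last holds). Time passes only in rows, so rows that do not move let the fingers close. It gives the time, the measured TCP pose, the force and the opening at its end, in the units of the state.
- robot.sense(): the state, without advancing time (a new reading comes with each control period).
- eyes.read_camera(name): name is "scene" or "top" or "wrist"; returns a dict with "frame" (420x560x3 uint8, red, green, blue), "range_z" (420x560 float32, mm along the optical axis (not along the pixel's ray), 0 where there is no reading), "K" (3x3 intrinsics, pixels), "world_to_cam" (4x4, takes a point from world to camera coordinates). Camera axes: x right, y down, z forward; pixel columns grow to the right and rows downward; lengths in mm; the calibration is good to about 2 mm. A picture is of the moment at which its call begins.
- job.hand_in(): hands the job in, once; it reports no verdict.
The state is a dict: "clock": time; "joint_pos": joint angles; "joint_velocities": joint speeds; "tau": joint torques, N m; "ee_pos": TCP position; "orientation": TCP orientation; "contact_force": force on the tool from outside, world axes, zero at the start; "torque": the same for the moment, N m; "opening": finger opening in mm.
Only numpy, scipy, OpenCV 4.12 (cv2) and the standard library are available. Lean on these libraries where they do the work, as an engineer would, in place of code of your own. Each camera call takes 0.05 s, during which the arm holds its last target. There are 200 camera calls.

### The job

Clear the small graver blank off the magnetic plate into the small wooden parts tray, and bring the loose steel bar flush and parallel against the plate's rail, lying flat with its whole length on the plate. Only then flip the long toggle lever over until it snaps to its other side, so the plate holds the bar. Leave the short lever as it is and do not disturb the other things in the drawer.

Things in the scene. Friction and masses are not known exactly. Their poses are not given: they have to be found in the camera images.
- chuck: Magnetic holding plate, fixed in the drawer. Origin under the middle of its flat steel plate, at z = 0; x points across the plate to the rail, y along the rail to the switch housing, z up. Plate 110 (x) by 190 (y) mm, top 28 mm above the origin. The housing adjoins the plate: 110 by 60 mm, from y = 95 to 155 mm, top at z = 46 mm; it carries both levers.
- rail_face (a point): Middle of the rail's face at the height of the plate's top (chuck x = 43, z = 28 mm); axes as the chuck's. The rail stands along the plate's +x edge over its full 190 mm, 12 mm thick, 14 mm high above the plate.
- steel_bar: Loose plain steel bar, 18 (x) by 150 (y) by 12 (z) mm, about 0.25 kg, lying skewed on the plate near the edge opposite the rail. Origin in the centre of its underside, y along the bar.
- graver_blank: Small loose square steel blank, 8 (x) by 30 (y) by 8 (z) mm, lying on the plate between bar and rail, pointing roughly at the rail. Origin in the centre of its underside, y along its length.
- parts_tray: Small open wooden parts tray, 60 (x) by 80 (y) by 44 (z) mm, walls 4 mm, its inner floor 24 mm above its underside; loose, standing in the drawer beside the chuck, left or right. Origin in the centre of its underside. (The drawer's uneven lining shows up to 20 mm above z = 0; all things stand at z = 0, partly sunk in it.)
- long_lever (a joint): Angle (rad) of the long steel toggle: 0 = off, leaning 0.42 from upright towards the plate (chuck -y); 0.84 = on, leaning as far to +y. It swings about the chuck's x direction; pivot at chuck x -22, y 125, z 46 mm. 40 mm long, 7 mm thick at the foot, 11 mm at the tip. A snap mechanism holds it at either end and throws it over past 0.42; 3 N at the tip, 6 N half way up, moves it.
- long_lever_tip (a point): End of the long lever, on its axis, 40 mm from the pivot.
- short_lever (a joint): Angle of the short toggle lever (22 mm long, 7 mm thick at the tip), of the same kind, at x = 30, y = 125, z = 46 mm in the chuck's frame; 0 = off, to stay off.
- polish_tin: Bystander: round tin, 64 mm across, 30 mm high, on the drawer floor. Origin in the centre of its underside.
- wax_block: Bystander: block of carving wax, 32 by 72 by 22 mm. Origin in the centre of its underside.
- glass_jar: Bystander: glass jar, 64 mm across, 79 mm high, behind the chuck. Origin in the centre of its underside.
- punch_block: Bystander: wooden stand full of steel punches, 62 (x) by 100 (y) mm, 77 mm high, loose, beside the chuck on the side where the tray is not. Origin in the centre of its underside.

How it is judged:
By the outcome, as a careful person would: the job done as asked, in the order asked, and still so for the second after the job is handed in, with the robot touching nothing.
It also fails if it takes over 58 s, if anything falls off the work surface, if the arm or the gripper's body presses on something with over 40 N, if the wrist force passes 120 N, or if a joint passes its speed limit or range.

## Working session

There is one attempt and no reset: what is moved stays moved. The work goes in short steps, Python scripts to look and compute and a tool call to move; the robot and the scene stay as the last step left them, time stands still between calls to the robot, and variables do not carry over. Pictures are saved under pics/ and viewed, on a budget of 10 in all, crops included, one or two more only if the job needs it, and the job is handed in when it is done.

Besides the shell and the picture viewer there is one more tool, called after "Call:" as name(argument=value, ...), one argument or row to a line, values as JSON. move_arm: Moves the arm, as the interface text tells. Its arguments: {"type":"object","properties":{"motion":{"type":"array","items":{"type":"array","items":{"type":"number"}}},"force":{"type":"number"}},"required":["motion"]}

```bash
mkdir -p pics; cat > h.py <<'E'
import numpy as np, cv2
from cell import robot, eyes, job
def cam(n): return eyes.read_camera(n)
def save(d,name): cv2.imwrite('pics/'+name, d["frame"][:,:,::-1])
def pts(d):
    z=d["range_z"];K=d["K"];v,u=np.mgrid[:z.shape[0],:z.shape[1]]
    P=np.stack([(u-K[0,2])/K[0,0]*z,(v-K[1,2])/K[1,1]*z,z],-1)
    T=np.linalg.inv(d["world_to_cam"]); W=P@T[:3,:3].T+T[:3,3]; W[z==0]=np.nan
    return W
def ray(d,u,v,h):
    K=d["K"];T=np.linalg.inv(d["world_to_cam"]);r=T[:3,:3]@np.linalg.solve(K,[u,v,1.]);c=T[:3,3]
    return c+r*(h-c[2])/r[2]
E
python3 - <<'E'
from h import *
for n in ("top","scene"):
    d=cam(n); save(d,n+'1.png'); np.savez(n+'1.npz',**d)
    print(n,np.linalg.inv(d["world_to_cam"])[:3].round(2).tolist(),d["K"].round(1).tolist())
print(robot.sense())
E
```

```text
top [[0.01, -1.0, 0.1, 459.21], [-1.0, -0.01, -0.01, -3.25], [0.01, -0.1, -1.0, 1252.19]] [[419.8, 0.0, 275.6], [0.0, 419.8, 207.1], [0.0, 0.0, 1.0]]
scene [[-0.9, -0.24, 0.36, 147.62], [-0.44, 0.45, -0.78, 840.09], [0.03, -0.86, -0.51, 632.55]] [[400.9, 0.0, 283.5], [0.0, 400.9, 208.5], [0.0, 0.0, 1.0]]
{'clock': 0.1, 'joint_pos': array([-1.21900274e+00,  2.60622455e-01, -1.39240077e-01,  1.17268652e+00,
       -1.48274006e-05,  1.57081049e+00]), 'joint_velocities': array([-0.00126127, -0.00266528,  0.00259079,  0.00079518,  0.00109338,
       -0.00038569]), 'tau': array([ 4.29367028e-04, -4.06506550e+01,  2.54528296e+01,  1.00441271e-02,
       -1.47149569e-05, -5.80995433e-06]), 'ee_pos': array([ 180.66817171, -492.21562792,  191.44601643]), 'orientation': array([ 9.84570864e-01,  1.74984131e-01, -1.60661143e-04, -8.61542025e-04]), 'contact_force': array([-0.17025807, -0.25415053,  0.28783324]), 'torque': array([-0.01787036, -0.06596187, -0.06774348]), 'opening': 84.94958470151606}
```

View pics/top1.png

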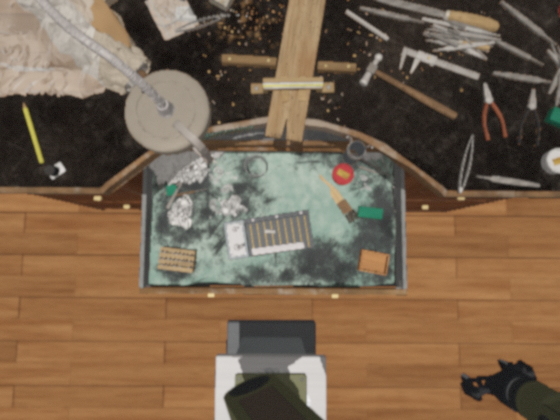

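View pics/scene1.png

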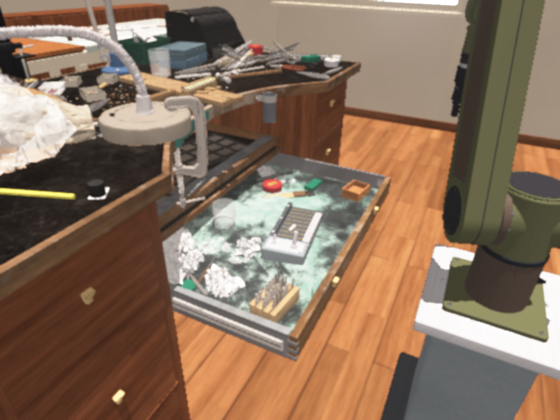

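The top view shows the chuck at about (270,233) with its housing at the left (236,240), the tray at (374,262) and the punch block at (178,260). The scene view agrees. Next I enlarge the chuck area.

```bash
python3 - <<'E'
from h import *
d=dict(np.load('top1.npz')); f=d["frame"]
a=cv2.resize(f[195:285,215:325],None,fx=7,fy=7,interpolation=cv2.INTER_CUBIC)[:,:,::-1]
b=cv2.resize(f[235:285,350:400],None,fx=3,fy=3)[:,:,::-1]
a[-150:,-150:]=b[-150:,-150:]
cv2.imwrite('pics/crop1.png',a[:600])
W=pts(d)
for r in range(200,290,6): print(r,[int(x) if x==x else -1 for x in W[r,220:400:5,2]])
for u,v in [(226,222),(306,210),(312,249),(230,259),(374,262)]: print(u,v,W[v,u].round(),ray(d,u,v,28).round(1))
E
```

```text
200 [9, 15, 28, 30, 18, 17, 14, 13, 16, 15, 20, 16, 17, 13, 16, 18, 15, 17, 19, 14, 15, 15, 11, 12, 10, 11, 7, 10, 16, 14, 10, 8, 14, 12, 15, 5]
206 [8, 20, 25, 26, 27, 15, 16, 14, 16, 15, 16, 20, 16, 20, 22, 15, 16, 10, 15, 15, 12, 11, 10, 9, 13, 13, 20, 6, 18, 10, 9, 7, 11, 12, 19, 5]
212 [11, 22, 14, 15, 13, 15, 14, 17, 21, 13, 15, 17, 16, 15, 14, 40, 42, 40, 11, 16, 10, 8, 10, 5, 6, 17, 12, 11, 22, 19, 24, 22, 22, 18, 15, 1]
218 [12, 12, 14, 10, 18, 16, 18, 44, 46, 43, 42, 37, 27, 22, 24, 29, 24, 23, 12, 14, 12, 9, 7, 3, 7, 11, 10, 8, 9, 9, 18, 23, 20, 14, 16, 0]
224 [10, 44, 45, 43, 47, 30, 30, 32, 27, 30, 25, 27, 34, 29, 26, 22, 26, 26, 27, 11, 8, 14, 8, 9, 8, 10, 9, 12, 10, 10, 18, 10, 13, 13, 14, 12]
230 [12, 46, 47, 49, 50, 38, 27, 27, 26, 34, 35, 31, 27, 28, 24, 29, 28, 30, 28, 13, 14, 11, 10, 9, 13, 13, 7, 11, 11, 11, 13, 12, 16, 17, 10, 0]
236 [14, 42, 47, 51, 46, 46, 28, 27, 25, 24, 27, 25, 31, 27, 30, 26, 29, 24, 20, 13, 9, 6, 6, 9, 10, 10, 8, 11, 11, 11, 17, 16, 14, 9, 14, -2]
242 [13, 15, 41, 45, 49, 51, 29, 31, 25, 21, 30, 31, 22, 27, 27, 26, 25, 27, 28, 16, 9, 11, 1
[... 583 characters left out ...]
2, 12, 12, 44, 26, 23, 22, 23, 31, 14, 0]
272 [20, 17, 13, 14, 13, 16, 19, 20, 13, 17, 14, 21, 16, 20, 12, 10, 11, 11, 6, 10, 8, 3, 0, 8, 10, 11, 7, 10, 11, 15, 44, 38, 20, 37, 14, -3]
278 [16, 22, 21, 18, 18, 13, 21, 19, 18, 18, 12, 17, 18, 16, 12, 15, 19, 18, 6, 10, 9, 6, 3, 6, 6, 9, 10, 10, 15, 18, 19, 17, 21, 12, 17, -1]
284 [0, 0, -1, 1, -5, 15, 16, 18, 19, 21, 18, 18, 16, 14, 16, 17, 14, 17, 14, 10, 6, 3, 3, 5, 10, 5, 8, 8, 17, 18, 21, 14, 12, 0, -2, 1]
226 222 [534. 133.  39.] [534.9 134.6  28. ]
306 210 [571. -98.  41.] [571.8 -98.9  28. ]
312 249 [ 458. -118.   10.] [ 458.2 -116.3   28. ]
230 259 [428. 120.  44.] [427.8 121.1  28. ]
374 262 [ 422. -296.   26.] [ 421.9 -295.9   28. ]
```

View pics/crop1.png

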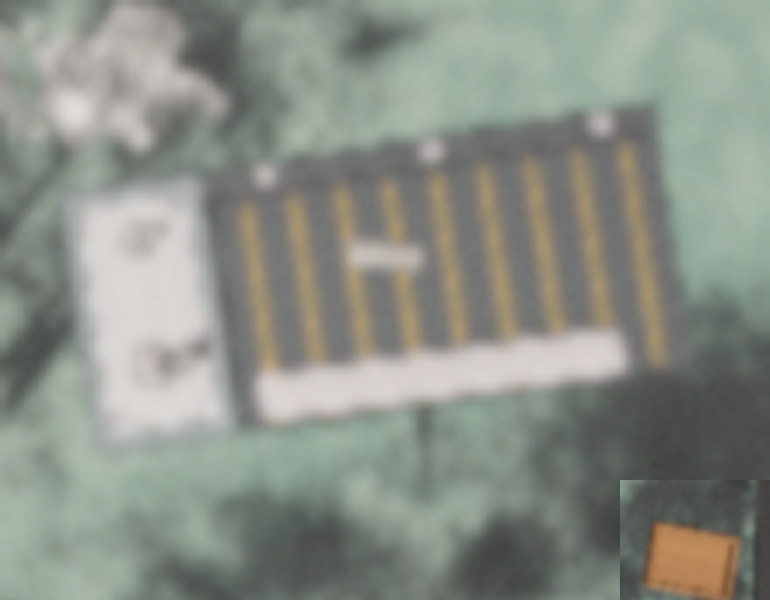

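The crop shows the rail at the top (world +x side), the bar at the bottom edge and the blank at crop (386,255). The housing is on the left, with the long lever at (180,360). I move the wrist camera over the plate.

Call:
move_arm(
  motion=[
    [8.5,1.9,3.65,0,0.11],
    [8.5,1.9,3.65,0,0.11],
    [8.5,1.9,3.65,0,0.11],
    [8.5,1.9,3.65,0,0.11],
    [8.5,1.9,3.65,0,0.11],
  ],
)

```text
clock: 0.52
ee_pos: [276.0, -308.4, 191.8]
orientation: [0.899, 0.438, -0.0, -0.0]
contact_force: [1.2, -0.7, 0.8]
opening: 85.1
```

```bash
python3 - <<'E'
from h import *
s=robot.sense(); print(s["joint_pos"].round(3),s["ee_pos"],s["orientation"].round(3))
E
```

```text
[-0.841  0.071 -0.376  1.126  0.     1.394] [ 275.95239834 -308.39500482  191.80207025] [ 0.899  0.438 -0.    -0.   ]
```

Call:
move_arm(
  motion=[
    [8.5,1.9,3.65,0,0.115],
    [8.5,1.9,3.65,0,0.115],
    [8.5,1.9,3.65,0,0.115],
    [8.5,1.9,3.65,0,0.115],
    [8.5,1.9,3.65,0,0.115],
  ],
)

```text
clock: 0.93
ee_pos: [371.0, -125.9, 192.1]
orientation: [0.738, 0.675, -0.0, -0.0]
contact_force: [1.9, 0.1, 0.1]
opening: 85.1
```

Call:
move_arm(
  motion=[
    [3,1.9,3.65,0,0],
    [2.5,1.9,3.65,0,0],
    [2.2,1.5,3,0,0],
    [2.2,0,0,0,0],
    [2.2,0,0,0,0],
  ],
)

```text
clock: 1.35
ee_pos: [424.0, -23.5, 191.7]
orientation: [0.738, 0.675, -0.001, -0.0]
contact_force: [-0.2, 0.3, -0.1]
opening: 25.2
```

```bash
python3 - <<'E'
from h import *
s=robot.sense(); print(s["joint_pos"].round(3),s["ee_pos"],s["orientation"].round(3))
d=cam("wrist"); np.savez('w1.npz',**d); save(d,'w1.png')
print(np.linalg.inv(d["world_to_cam"])[:3].round(3).tolist(),d["K"].round(1).tolist())
E
```

```text
[-0.055  0.09  -0.354  1.128 -0.     1.606] [424.01561586 -23.4513279  191.74090328] [ 0.738  0.675 -0.001 -0.   ]
[[0.996, -0.085, -0.026, 429.587], [-0.089, -0.957, -0.276, 47.74], [-0.002, 0.277, -0.961, 372.904]] [[315.5, 0.0, 278.2], [0.0, 315.5, 210.0], [0.0, 0.0, 1.0]]
```

View pics/w1.png

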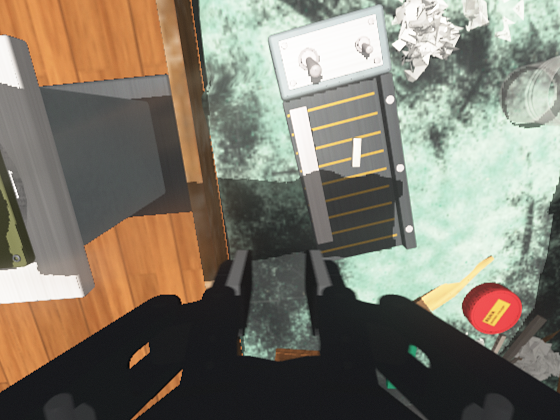

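The wrist view shows the bar from (299,108) to (324,242), the blank at (357,152), the rail from (380,75) to (408,245), the long lever at (313,65) and the short one at (366,47). I now measure these.

```bash
cat > meas.py <<'E'
from h import *
def chuckframe(c,yaw):
    R=np.array([[np.cos(yaw),-np.sin(yaw)],[np.sin(yaw),np.cos(yaw)]])
    return lambda p:(np.asarray(p)[...,:2]-c)@R, lambda q:np.asarray(q)@R.T+c
def rect(d,m,h,n=1):
    cs,_=cv2.findContours(m.astype(np.uint8),cv2.RETR_EXTERNAL,cv2.CHAIN_APPROX_NONE)
    c=max(cs,key=cv2.contourArea); P=np.array([ray(d,*p,h)[:2] for p in c[:,0].astype(float)],np.float32)
    return cv2.minAreaRect(P)
def box(d,u0,u1,v0,v1,f):
    m=np.zeros(f.shape,bool); m[v0:v1,u0:u1]=f[v0:v1,u0:u1]; return m
E
python3 - <<'E'
from meas import *
d=dict(np.load('w1.npz')); f=d["frame"].astype(int); g=f.mean(2); sat=f.max(2)-f.min(2); W=pts(d); Z=W[...,2]
print("blank",rect(d,box(d,340,375,130,175,(g>150)&(sat<40)),36))
for v in (120,150,170,195,215,235): print(v,g[v,285:345:2].astype(int).tolist())
for v in (120,160,200,235): print('Z',v,Z[v,285:425:4].round().astype(int).tolist())
E
```

```text
blank ((507.8634338378906, 6.557705879211426), (30.378435134887695, 9.171646118164062), 85.83460235595703)
120 [199, 135, 149, 205, 253, 251, 251, 249, 250, 249, 248, 250, 124, 147, 148, 145, 148, 145, 146, 143, 144, 141, 143, 142, 143, 142, 139, 137, 159, 181]
150 [197, 190, 207, 185, 149, 149, 165, 251, 248, 248, 245, 245, 245, 244, 247, 125, 142, 143, 138, 146, 144, 144, 141, 144, 139, 138, 140, 139, 137, 137]
170 [162, 145, 117, 103, 101, 120, 135, 136, 186, 251, 245, 246, 242, 244, 234, 225, 216, 86, 70, 77, 100, 108, 111, 121, 137, 138, 134, 133, 136, 135]
195 [78, 79, 86, 88, 87, 90, 88, 73, 77, 78, 59, 103, 124, 124, 124, 120, 122, 124, 123, 118, 58, 59, 58, 58, 60, 60, 56, 58, 62, 70]
215 [49, 54, 51, 47, 54, 65, 61, 73, 82, 68, 67, 67, 57, 90, 122, 122, 122, 119, 119, 122, 119, 116, 55, 65, 74, 79, 88, 82, 73, 67]
235 [48, 51, 47, 49, 48, 45, 44, 48, 49, 47, 47, 48, 49, 50, 52, 79, 119, 118, 121, 116, 116, 118, 117, 113, 53, 58, 57, 57, 58, 58]
Z 120 [17, 27, 41, 39, 40, 39, 40, 28, 27, 28, 27, 28, 26, 28, 27, 28, 27, 27, 27, 28, 26, 28, 27, 27, 28, 36, 42, 41, 41, 17, 17, 17, 18, 19, 16]
Z 160 [16, 17, 16, 27, 39, 40, 40, 40, 39, 27, 27, 27, 26, 28, 29, 27, 27, 36, 36, 26, 28, 28, 27, 28, 26, 27, 29, 41, 41, 40, 16, 15, 15, 17, 15]
Z 200 [14, 15, 13, 14, 15, 15, 39, 39, 39, 40, 38, 27, 27, 26, 27, 27, 29, 27, 26, 27, 28, 27, 26, 26, 28, 28, 27, 28, 34, 41, 42, 42, 16, 15, 16]
Z 235 [13, 13, 12, 13, 12, 12, 13, 12, 39, 40, 38, 38, 28, 26, 26, 27, 27, 28, 27, 27, 27, 29, 28, 26, 27, 27, 28, 28, 26, 28, 40, 41, 41, 17, 16]
```

```bash
cat >> meas.py <<'E'
def comps(d,u0,u1,v0,v1,lo,hi,minpx=60):
    W=pts(d); Z=cv2.medianBlur(W[...,2].astype(np.float32),3); m=box(d,u0,u1,v0,v1,(Z>lo)&(Z<hi))
    n,l,st,_=cv2.connectedComponentsWithStats(m.astype(np.uint8))
    for i in range(1,n):
        if st[i,4]>=minpx:
            p=W[l==i]; r=cv2.minAreaRect(p[:,:2].astype(np.float32))
            v=np.linalg.eigh(np.cov(p[:,:2].T))[1][:,1]; v=v*np.sign(v[1])
            print("comp",st[i].tolist(),"c",np.round(r[0],1),"size",np.round(r[1],1),"yaw_y",round(float(np.arctan2(-v[0],v[1])),4),"z",np.nanmedian(p[:,2]).round(1))
E
python3 - <<'E'
from meas import *
d=dict(np.load('w1.npz')); W=pts(d)
comps(d,280,420,80,255,33.5,46.5)   # bar, rail, blank
comps(d,265,395,0,105,43,49)     # housing
comps(d,265,395,0,105,52,100,10)    # levers
comps(d,285,420,70,255,25,31)  #plate
Z=W[...,2];m=np.zeros(Z.shape,bool);m[0:105,265:395]=True
for u0,u1 in((290,335),(345,385)):
    q=W[0:105,u0:u1].reshape(-1,3);q=q[q[:,2]>52]
    for a in range(52,90,6):
        s=q[(q[:,2]>=a)&(q[:,2]<a+6)]
        if len(s): print(a,len(s),s.mean(0).round(1))
d=dict(np.load('top1.npz')); comps(d,340,400,240,290,34,50,10)
f=d["frame"].astype(int); m=box(d,345,400,235,290,(f[...,0]>150)&(f[...,0]-f[...,2]>80)); print("tray",rect(d,m,44))
E
```

```text
comp [280, 80, 79, 20, 833] c [472.   72.3] size [17.3 78. ] yaw_y -1.5358 z 45.0
comp [378, 80, 39, 169, 2304] c [556.7 -13.2] size [ 21.4 184.9] yaw_y 0.1621 z 41.0
comp [290, 106, 43, 137, 2332] c [460.5 -16. ] size [ 19.1 149.4] yaw_y 0.142 z 39.2
comp [353, 137, 9, 29, 219] c [508.6   7.9] size [29.3  8.1] yaw_y -0.0711 z 35.3
comp [269, 4, 123, 95, 7206] c [483.7 103.9] size [109.1  59. ] yaw_y -1.4167 z 45.7
comp [362, 43, 11, 10, 83] c [513.9 102.8] size [ 5.7 10.1] yaw_y 0.3573 z 64.4
comp [306, 57, 16, 20, 220] c [463.5  90.4] size [10.1 20.2] yaw_y 0.2533 z 80.3
comp [285, 76, 118, 179, 12553] c [500.1 -22.7] size [102.7 195.7] yaw_y 0.1671 z 27.2
52 13 [461.5  99.4  54.6]
58 13 [460.7  96.1  61.3]
64 19 [461.7  94.8  67.1]
70 22 [462.   91.7  73.4]
76 101 [464.   85.5  80.1]
82 55 [463.9  86.5  82.8]
52 14 [512.  105.9  54.8]
58 25 [512.9 102.3  61.8]
64 46 [514.2 100.8  65.4]
comp [358, 250, 7, 21, 48] c [ 428.  -256.1] size [10.  58.8] yaw_y 1.3727 z 42.8
comp [383, 254, 6, 22, 57] c [ 415.5 -324.8] size [59.7 17.7] yaw_y 1.4883 z 41.9
tray ((423.5856628417969, -289.09112548828125), (72.62826538085938, 54.77737808227539), 79.12516784667969)
```

Result: chuck origin about (503.6,-19.5) with yaw 0.16, blank at (508,7) with yaw -0.07, and tray at about (422,-290). I go to the blank.

Call:
move_arm(
  motion=[
    [2.4,2.8,1.0,-1.7,0],
    [2.4,2.8,1.0,-1.7,0],
    [2.4,2.8,1.07,-1.7,0],
    [2.4,0,0,-3,0],
    [2.4,0,0,-3,0],
  ],
  force=40,
)

```text
clock: 1.82
ee_pos: [510.0, 4.3, 80.7]
orientation: [0.74, 0.672, 0.001, 0.001]
contact_force: [-0.7, -0.6, -0.7]
opening: 23.7
```

Call:
move_arm(
  motion=[
    [2.4,0,0,-2.5,0],
    [2.4,0,0,-1.7,0.015],
    [2.4,0,0,0,0],
    [2.4,0,0,0,0],
  ],
)

```text
clock: 2.15
ee_pos: [506.2, 4.2, 38.6]
orientation: [0.735, 0.678, -0.001, -0.001]
contact_force: [0.8, -0.1, -0.2]
opening: 24.1
```

```bash
python3 - <<'E'
from meas import *
s=robot.sense(); print(s["ee_pos"],s["contact_force"],s["opening"])
d=cam("wrist"); np.savez('w2.npz',**d); save(d,'w2.png')
E
```

```text
[506.20653304   4.23732512  38.58421417] [ 0.77295542 -0.10973714 -0.22076736] 24.054782366456394
```

View pics/w2.png

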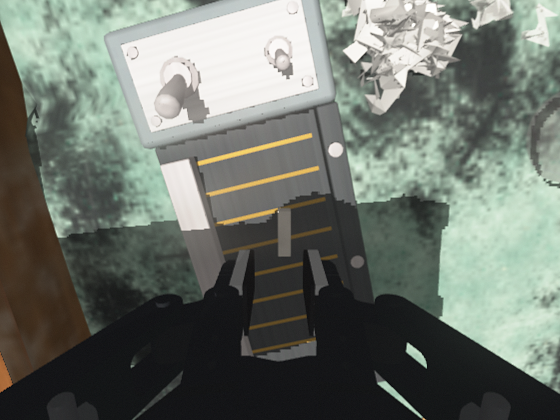

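The view shows the blank at (284,232) between the fingers, sideways a bit right of centre. I re-measure it at close range.

```bash
python3 - <<'E'
from meas import *
d=dict(np.load('w2.npz')); f=d["frame"].astype(int); g=f.mean(2)
T=d["world_to_cam"];K=d["K"]
def proj(p): c=T[:3,:3]@p+T[:3,3]; q=K@c; return (q[:2]/q[2]).round(1)
print("tcp px",proj([506.2,4.2,38.6]),proj([506.2,4.2,36]))
m=box(d,272,300,200,262,(g>105)&(f.max(2)-f.min(2)<40)); print(rect(d,m,36),m.sum())
comps(d,225,345,180,300,33,38,30)
comps(d,150,240,130,330,37,43)
print(d["range_z"][245:300:6,230:330:8].astype(int))
E
```

```text
tcp px [280.  240.1] [280.  238.6]
((508.45489501953125, 8.062714576721191), (30.285076141357422, 7.285297870635986), 85.91008758544922) 585
comp [278, 210, 13, 46, 593] c [508.9   7.4] size [30.1  7.6] yaw_y -0.0767 z 35.3
comp [168, 130, 54, 14, 76] c [464.3  70.3] size [30.   0.8] yaw_y -1.4107 z 42.2
comp [160, 158, 64, 140, 3761] c [463.7  14.9] size [34.4 88.5] yaw_y 0.1212 z 39.3
[[206 206 206 206 207 208 198 198 205 206 206 206 206]
 [207 208 147 207 208 207 199 199 208 208 147 147 208]
 [208 140 141 153 209 209 207 209 208 209 140 139 208]
 [144 135 135 155 211 210 210 210 210 209 134 135 145]
 [138 129 129 155 212 211 211 211 212 211 129 129 138]
 [132 124 123 154 210 213 212 212 213 213 125 125 132]
 [120 118 119 154 214 214 214 213 214 213 121 120 118]
 [112 119 117 153 216 214 216 214 216 215 119 118 114]
 [109 109 119 217 218 215 217 215 216 215 120 118 110]
 [106 107 120 217 217 218 217 218 218 217 120 110 105]]
```

```bash
python3 - <<'E'
from meas import *
d=dict(np.load('w2.npz')); W=pts(d)
for v,u in[(251,246),(253,312),(257,240),(257,316),(263,238),(275,240),(275,316),(263,252),(275,254)]: print(v,u,W[v,u].round(1))
q=W[240:330,225:340].reshape(-1,3); q=q[(q[:,2]>42)]; print(np.percentile(q[:,2],[0,1,5,20]))
E
```

```text
251 246 [491.3  17.7  83.6]
253 312 [521.8  15.4  86.1]
257 240 [489.2  17.6  89.5]
257 316 [523.1  15.2  90.2]
263 238 [489.1  17.8  96.1]
275 240 [491.4  17.8 107.3]
275 316 [521.2  15.4 107.2]
263 252 [494.1  13.8  88.6]
275 254 [493.3   3.5  80.4]
[76.76294198 80.22105766 84.59961518 95.21736263]
```

The visible finger ends come out about 40 mm above the reported TCP. I check this from the scene camera.

```bash
python3 - <<'E'
from meas import *
d=cam("scene"); np.savez('s2.npz',**d)
T=d["world_to_cam"];K=d["K"]
def proj(p): c=T[:3,:3]@np.array(p)+T[:3,3]; q=K@c; return (q[:2]/q[2])
u,v=proj([506.2,4.2,38.6]).astype(int); print(u,v, proj([506.2,4.2,80]))
f=d["frame"][v-70:v+40,u-60:u+60]; cv2.imwrite('pics/s2.png',cv2.resize(f,None,fx=5,fy=5,interpolation=cv2.INTER_CUBIC)[:,:,::-1])
W=pts(d)[v-70:v+40,u-60:u+60].reshape(-1,3)
q=W[(abs(W[:,0]-506)<40)&(abs(W[:,1]-4)<16)&(W[:,2]>44)]
for a in range(44,140,8):
    s=q[(q[:,2]>=a)&(q[:,2]<a+8)]
    if len(s): print(a,len(s),s[:,:2].min(0).round(),s[:,:2].max(0).round())
E
```

```text
293 225 [294.00554954 212.66857342]
44 1 [545.   8.] [545.   8.]
76 12 [490.  -4.] [524.  17.]
84 33 [481.  -4.] [533.  20.]
92 40 [481.  -7.] [533.  19.]
100 42 [481.  -3.] [533.  19.]
108 42 [482.  -2.] [535.  19.]
116 32 [481.  -5.] [543.  19.]
124 53 [474.  -6.] [546.  20.]
132 64 [469.  -7.] [545.  20.]
```

View pics/s2.png

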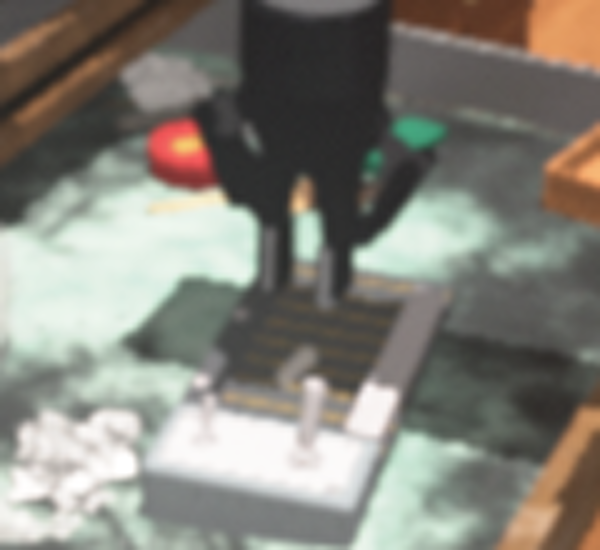

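```bash
python3 - <<'E'
from meas import *
s=robot.sense(); print(s["clock"],s["ee_pos"],s["joint_pos"].round(3),s["contact_force"],s["opening"])
for n in('w1','w2'):
    d=dict(np.load(n+'.npz')); W=pts(d); c=np.linalg.inv(d["world_to_cam"]); print(n,c[:3,3].round(1))
    q=W[240:300,225:340].reshape(-1,3); r=d["range_z"][240:300,225:340].ravel(); q=q[(r<170)&(r>50)]; print(np.percentile(q[:,2],[0,1,5,20]),q[np.argmin(q[:,2])])
E
```

```text
2.25 [508.72774187   4.82340798  40.47128644] [ 0.01   0.347 -0.441  0.781 -0.     1.661] [-0.19082192  0.02619472  0.75078551] 24.114150813097268
w1 [429.6  47.7 372.9]
[229.4612807  232.28757899 236.14958802 243.22012304] [436.08765316 -20.23326245 229.4612807 ]
w2 [511.6  75.5 219.7]
[76.76294198 79.25891289 82.98991397 90.40230109] [517.93845547   9.45703826  76.76294198]
```

Both cameras put the real finger ends about 38 mm above the reported TCP. I test this gently: I go down to a reported z of 30, close, and see what the opening says.

Call:
move_arm(
  motion=[
    [2.4,0.1,0.3,-0.5,0],
    [2.4,0,0,-0.4,0],
    [0.0,0,0,0,0],
    [0,0,0,0,0],
    [0,0,0,0,0],
  ],
  force=25,
)

```text
clock: 2.67
ee_pos: [509.0, 9.0, 30.4]
orientation: [0.734, 0.679, 0.0, 0.0]
contact_force: [0.0, 0.2, 0.1]
opening: 0.1
```

Call:
move_arm(
  motion=[
    [0,0,0,0,0],
    [0,0,0,0,0],
  ],
)

```text
clock: 2.83
ee_pos: [509.0, 9.0, 30.3]
orientation: [0.734, 0.679, 0.0, 0.0]
contact_force: [0.6, 0.2, 0.5]
opening: -0.2
```

The fingers closed to zero on nothing, so they do end well above the reported TCP. I measure the shut tips.

```bash
python3 - <<'E'
from meas import *
d=cam("wrist"); np.savez('w3.npz',**d); s=robot.sense(); W=pts(d); r=d["range_z"]
m=np.zeros(r.shape,bool); m[225:310,215:345]=1; m&=(r<175)&(r>50); q=W[m]; print(s["ee_pos"],s["opening"],np.percentile(q[:,2],[0,1,5,20]),q[np.argsort(q[:,2])[:8]].round(1))
lo=q[q[:,2]<np.percentile(q[:,2],1)+8]; print(lo.min(0).round(1),lo.max(0).round(1))
comps(d,225,345,150,300,33,38,30)
E
```

```text
[508.95871905   8.89484212  30.31274549] 0.15203422203328723 [71.84031402 74.19522115 78.33248306 89.43402091] [[509.7  20.7  71.8]
 [504.   21.1  71.9]
 [506.4  21.   72. ]
 [515.   20.4  72. ]
 [505.9  21.1  72.2]
 [513.1  20.6  72.3]
 [508.8  20.9  72.3]
 [512.1  20.7  72.3]]
[495.3  15.7  71.8] [522.   22.1  82.2]
comp [273, 221, 15, 28, 358] c [509.   12.5] size [19.8  8.8] yaw_y -0.0384 z 35.3
```

Call:
move_arm(
  motion=[
    [2.4,-0.03,-0.1,0,0],
    [2.4,0,0,0,0],
    [2.4,0,0,-1.0,0],
    [2.4,0,0,-1.0,0],
    [2.4,0,0,-0.8,0],
  ],
)

```text
clock: 3.3
ee_pos: [508.5, 7.8, 1.7]
orientation: [0.735, 0.679, 0.0, 0.0]
contact_force: [0.7, -0.4, -1.1]
opening: 24.0
```

Call:
move_arm(
  motion=[
    [2.4,0,0,-0.3,0],
    [2.4,0,0,-0.3,0],
    [2.4,0,0,0,0],
  ],
)

```text
clock: 3.55
ee_pos: [508.2, 7.8, -4.3]
orientation: [0.734, 0.679, -0.0, -0.0]
contact_force: [0.3, -0.1, 0.1]
opening: 24.1
```

```bash
python3 - <<'E'
from meas import *
d=cam("wrist"); np.savez('w3.npz',**d); s=robot.sense(); W=pts(d); r=d["range_z"]
m=np.zeros(r.shape,bool); m[240:300,215:345]=1; m&=(r<157)&(r>50); q=W[m]; print(s["ee_pos"],s["opening"],s["contact_force"],np.percentile(q[:,2],[0,1,5,20]))
m=np.zeros(r.shape,bool); m[255:290,255:302]=1; print(r[255:290:5,244:316:4].astype(int))
E
```

```text
[508.5050263    7.8523745   -3.90496237] 24.092402317299594 [ 0.05608533 -0.35575985  0.40307525] [30.18624314 33.9618857  35.02751346 40.91299642]
[[143 143 142 161 161 162 161 162 153 154 154 153 161 162 160 148 142 143]
 [137 137 143   0 162 163 162 161 153 152 155 154 163 163 162 148 136 137]
 [133 133 143 164 164 164 162 164 155 155 154 155 163 162 164 148 132 133]
 [128 128 143 165 165 165 165 164 156 155 155 155 163 165 164 147 129 129]
 [125 125 142 166 165 164 164 165 155 157 156 156 164 165 165 148 127 124]
 [120 124 141 165 166 166 165 166 157 157 156 157 166 166 166 148 127 121]
 [117 124 142 166 167 167 167 166 157 157 157 158 167 167 167 148   0 117]]
```

Call:
move_arm(
  motion=[
    [2.4,0,0,-0.2,0],
    [2.4,0,0,-0.2,0],
    [2.4,0,0,0,0],
  ],
)

```text
clock: 3.85
ee_pos: [508.6, 7.9, -7.9]
orientation: [0.734, 0.679, 0.0, 0.0]
contact_force: [0.3, 0.4, 0.2]
opening: 23.8
```

Call:
move_arm(
  motion=[
    [0,0,0,0,0],
    [0,0,0,0,0],
    [0,0,0,0,0],
    [0,0,0,0,0],
  ],
  force=40,
)

```text
clock: 4.18
ee_pos: [508.8, 7.9, -7.6]
orientation: [0.734, 0.679, 0.0, 0.0]
contact_force: [-0.1, -0.7, 1.3]
opening: 6.1
```

Call:
move_arm(
  motion=[
    [0,0,0,0,0],
    [0,0,0,0.5,0],
    [0,0,0,1.0,0],
    [0,0,0,3,0],
    [0,0,0,3,0],
  ],
)

```text
clock: 4.6
ee_pos: [506.7, 7.8, 67.0]
orientation: [0.734, 0.679, -0.002, -0.001]
contact_force: [0.8, 0.2, -0.4]
opening: 6.4
```

```bash
python3 - <<'E'
from meas import *
d=cam("wrist"); np.savez('w4.npz',**d);save(d,'w4.png'); s=robot.sense(); print(s["ee_pos"],s["opening"],s["contact_force"])
comps(d,225,345,150,300,33,38,30)
comps(d,150,340,60,330,37,41)
E
```

```text
[511.80344544   7.89147439  73.48847948] 6.32285765060585 [1.33576454 0.40108382 3.77334643]
comp [225, 235, 14, 44, 81] c [469.  -15.8] size [ 0.7 36.6] yaw_y 0.1403 z 35.5
comp [309, 114, 13, 51, 117] c [535.4  64.8] size [ 3.4 32.7] yaw_y 0.1625 z 40.7
comp [176, 158, 63, 143, 3519] c [468.3  -1.5] size [ 47.3 121.4] yaw_y 0.132 z 39.3
comp [325, 187, 15, 71, 125] c [544.    6.6] size [ 1.9 54.2] yaw_y 0.1632 z 40.4
```

View pics/w4.png

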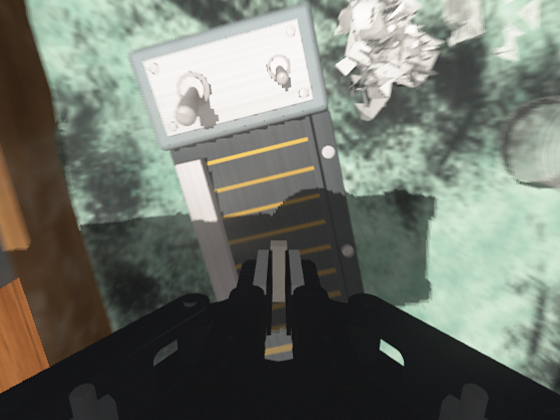

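The blank is held between the pads (279,245) and the plate is clear. Now over to the tray.

Call:
move_arm(
  motion=[
    [0,-1.09,-3.73,0,0],
    [0,-1.09,-3.73,0,0],
    [0,-1.09,-3.73,0,0],
    [0,-1.09,-3.73,0,0],
    [0,-1.09,-3.73,0,0],
  ],
)

```text
clock: 5.07
ee_pos: [453.5, -180.1, 67.5]
orientation: [0.734, 0.679, 0.0, 0.0]
contact_force: [1.0, -0.1, -0.2]
opening: 5.9
```

Call:
move_arm(
  motion=[
    [0,-1.09,-3.73,0,0],
    [0,-1.09,-3.73,0,0],
    [0,-1.09,-3.73,0,0],
    [0,0,0,0,0],
    [0,0,0,0,0],
  ],
)

```text
clock: 5.48
ee_pos: [420.9, -292.4, 67.3]
orientation: [0.736, 0.677, 0.0, 0.0]
contact_force: [0.3, -0.2, -0.6]
opening: 6.6
```

```bash
python3 - <<'E'
from meas import *
d=cam("wrist"); np.savez('w5.npz',**d);save(d,'w5.png'); s=robot.sense(); print(s["ee_pos"],s["opening"],s["contact_force"])
f=d["frame"].astype(int); m=(f[...,0]>120)&(f[...,0]-f[...,2]>60); m[:,:120]=0;m[330:]=0
W=pts(d);q=W[m&(W[...,2]>39)&(W[...,2]<50)]; q=q[(abs(q[:,0]-422)<60)&(abs(q[:,1]+290)<70)]
print(len(q),cv2.minAreaRect(q[:,:2].astype(np.float32)),q.min(0),q.max(0))
E
```

```text
[ 420.98927371 -290.86303461   67.1734066 ] 6.097400909705978 [0.33248894 1.18157917 0.41561272]
1511 ((421.6534118652344, -292.103271484375), (79.4990463256836, 59.66326904296875), 79.85611724853516) [ 385.71616811 -327.35268636   39.00015002] [ 457.36757391 -248.01693189   45.13815997]
```

View pics/w5.png

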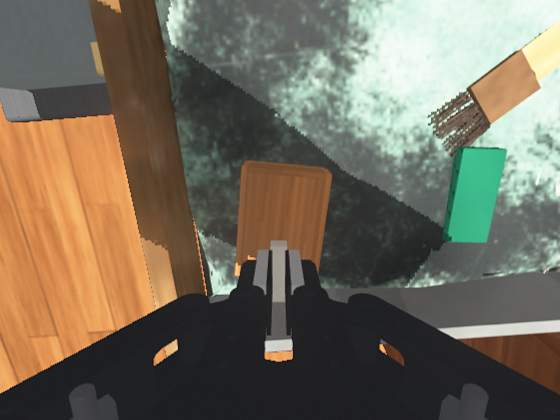

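The tray rim is at (421.7,-292.1) with yaw -0.18, right under the blank. I lower and release.

Call:
move_arm(
  motion=[
    [0,0.1,-0.1,-2.0,-0.1],
    [0,0,0,-2.0,0],
    [0,0,0,-1.6,0],
    [0,0,0,-0.7,0],
    [0,0,0,-0.5,0],
  ],
)

```text
clock: 5.95
ee_pos: [422.0, -289.5, -1.8]
orientation: [0.767, 0.642, -0.0, -0.001]
contact_force: [-0.2, -0.7, -0.5]
opening: 5.9
```

Call:
move_arm(
  motion=[
    [0,0,0,0,0],
    [1.6,0,0,0,0],
    [1.6,0,0,0,0],
    [1.6,0,0,0,0],
  ],
)

```text
clock: 6.28
ee_pos: [423.3, -292.0, 0.2]
orientation: [0.767, 0.641, 0.0, 0.001]
contact_force: [0.3, -0.4, 0.5]
opening: 15.7
```

Call:
move_arm(
  motion=[
    [1.6,0,0,1,0],
    [1.6,0,0,2,0],
    [1.6,0,0,3,0],
    [1.6,1,4,0,0.1],
    [1.6,0,0,0,0.1],
  ],
)

```text
clock: 6.7
ee_pos: [434.9, -248.7, 62.3]
orientation: [0.697, 0.717, 0.002, 0.001]
contact_force: [-0.3, 1.0, -0.6]
opening: 16.1
```

```bash
python3 - <<'E'
from meas import *
s=robot.sense(); print(s["ee_pos"],s["opening"],s["contact_force"])
d=cam("top"); np.savez('t2.npz',**d)
f=d["frame"].astype(int); g=f.min(2)
m=box(d,345,400,235,290,(f[...,0]>150)&(f[...,0]-f[...,2]>80)); print("tray",rect(d,m,44))
m=box(d,360,388,250,276,(f.max(2)-f.min(2)<45)&(g>90)); v,u=np.nonzero(m); print(len(u), u.mean() if len(u) else 0, v.mean() if len(u) else 0)
b=cv2.resize(f[235:290,345:400].astype(np.uint8),None,fx=7,fy=7,interpolation=cv2.INTER_CUBIC)
e=cam("wrist"); np.savez('w6.npz',**e)
cv2.imwrite('pics/t2.png',np.hstack([b,cv2.resize(e["frame"],(400,385))])[:,:,::-1])
E
```

```text
[ 434.86209353 -248.67534366   62.26526275] 16.12619772311735 [-0.31054734  1.01421859 -0.63101935]Traceback (most recent call last):
  File "<stdin>", line 5, in <module>
  File "meas.py", line 7, in rect
    c=max(cs,key=cv2.contourArea); P=np.array([ray(d,*p,h)[:2] for p in c[:,0].astype(float)],np.float32)
ValueError: max() iterable argument is empty
```

The arm hides the tray from the top camera, so I will check it later. I go on to the bar, turning the gripper so both open fingers push it squarely.

Call:
move_arm(
  motion=[
    [6,0,1.9,0.4,0.12],
    [6,0,1.9,0.4,0.12],
    [6,0,1.9,0,0.12],
    [6,0,1.9,0,0.12],
    [6,0,1.9,0,0.12],
  ],
)

```text
clock: 7.17
ee_pos: [432.6, -156.5, 68.1]
orientation: [0.456, 0.89, -0.0, 0.001]
contact_force: [0.5, -0.3, 0.1]
opening: 59.8
```

Call:
move_arm(
  motion=[
    [6,0,1.9,0,0.12],
    [6,0,1.9,0,0.12],
    [6,0,1.9,0,0.12],
    [6,0,1.9,0,0.12],
    [6,0,1.9,0,0.12],
  ],
)

```text
clock: 7.58
ee_pos: [432.7, -61.3, 68.0]
orientation: [0.173, 0.985, -0.0, 0.001]
contact_force: [-0.2, -0.4, 0.2]
opening: 60.1
```

Call:
move_arm(
  motion=[
    [6,-0.2,1.9,0,0.12],
    [6,-0.2,1.8,0,0.12],
    [6,-0.2,0,0,0.12],
    [6,0,0,0,0.12],
    [6,0,0,0,0],
  ],
)

```text
clock: 8.0
ee_pos: [426.7, -24.7, 67.9]
orientation: [-0.065, 0.998, -0.0, 0.0]
contact_force: [0.3, 0.0, 0.9]
opening: 59.7
```

```bash
python3 - <<'E'
from meas import *
s=robot.sense(); q=s["orientation"]; print(s["ee_pos"],s["opening"],s["contact_force"],s["joint_pos"].round(2),"closing yaw",2*np.arctan2(q[1],q[0])-np.pi/2)
d=cam("top"); np.savez('t2.npz',**d)
f=d["frame"].astype(int); g=f.min(2)
m=box(d,345,400,235,290,(f[...,0]>150)&(f[...,0]-f[...,2]>80)); print("tray",rect(d,m,44))
b=cv2.resize(f[235:290,345:400].astype(np.uint8),None,fx=7,fy=7,interpolation=cv2.INTER_CUBIC)
e=cam("wrist"); np.savez('w6.npz',**e)
cv2.imwrite('pics/t2.png',np.hstack([b,cv2.resize(e["frame"],(415,385))])[:,:,::-1])
W=pts(e); r=e["range_z"]; q=W[(r<160)&(r>50)]; print("tips",np.percentile(q[:,2],[0,.1,1]))
E
```

```text
[426.66344868 -24.70464381  67.88389497] 59.71356594883475 [0.26359611 0.03876679 0.91902387] [-0.06  0.19 -0.58  0.8  -0.   -0.19] closing yaw 1.7012151432798368
tray ((423.59002685546875, -289.09197998046875), (72.62824249267578, 54.78619384765625), 79.12515258789062)
tips [110.68615131 113.26331036 120.30932831]
```

View pics/t2.png

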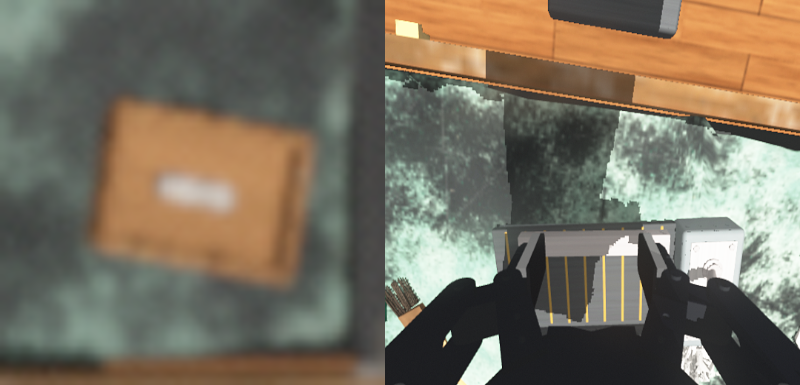

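The blank lies in the tray and the tray hasn't moved; the wrist view shows the open fingers over the bar. I lower them outside the bar and push it along chuck x.

Call:
move_arm(
  motion=[
    [6,0,0.2,-2.5,0.033],
    [6,0,0,-2.5,0],
    [6,0,0,-1.5,0],
    [6,0,0,-1.0,0],
    [6,0,0,0,0],
  ],
)

```text
clock: 8.52
ee_pos: [424.5, -22.9, -9.5]
orientation: [-0.08, 0.997, 0.0, -0.002]
contact_force: [-0.0, -0.5, 0.6]
opening: 60.0
```

```bash
python3 - <<'E'
from meas import *
s=robot.sense(); q=s["orientation"]; print(s["ee_pos"],s["contact_force"],"closing yaw",2*np.arctan2(q[1],q[0])-np.pi/2)
e=cam("wrist"); np.savez('w7.npz',**e)
W=pts(e); r=e["range_z"]; q=W[(r<165)&(r>50)]; print("tips",np.percentile(q[:,2],[0,.1,1]))
q=W[(r<165)&(r>50)&(W[...,2]<45)]; print(q.min(0),q.max(0))
v=(W[...,2]>37)&(W[...,2]<41.5)&(W[...,0]>440)&(W[...,0]<500)&(W[...,1]<80); q=W[v]; print(len(q),cv2.minAreaRect(q[:,:2].astype(np.float32)))
E
```

```text
[424.54101505 -22.93308866  -9.45369068] [-0.04296865 -0.45005344  0.59060074] closing yaw 1.72998049208236
tips [-3.73828736 -1.78503263 -0.33345315]
[ 347.44821686 -175.28261966   -3.73828736] [489.46801003 123.8305077   44.99833915]
4835 ((464.5942687988281, 13.43868637084961), (133.30340576171875, 39.625614166259766), 78.83401489257812)
```

Call:
move_arm(
  motion=[
    [6,0,0,-0.35,0],
    [6,0.8,0.13,0,0],
    [6,0.6,0.1,0,0],
    [6,0.5,0.08,0,0],
    [6,0.5,0.08,0,0],
  ],
)

```text
clock: 8.98
ee_pos: [450.8, -18.7, -10.9]
orientation: [-0.081, 0.997, -0.0, -0.0]
contact_force: [-2.6, -0.7, 2.6]
opening: 59.8
```

Call:
move_arm(
  motion=[
    [6,0.4,0.065,0,0],
    [6,0.4,0.065,0,0],
    [6,0,0,0,0],
  ],
)

```text
clock: 9.23
ee_pos: [459.8, -17.1, -11.2]
orientation: [-0.082, 0.997, 0.0, 0.001]
contact_force: [0.7, -1.0, -0.6]
opening: 59.8
```

```bash
python3 - <<'E'
from meas import *
s=robot.sense(); q=s["orientation"]; print(s["ee_pos"],s["contact_force"],s["torque"],"closing yaw",2*np.arctan2(q[1],q[0])-np.pi/2)
e=cam("wrist"); np.savez('w8.npz',**e); save(e,'w8.png')
E
```

```text
[459.80271118 -17.12611208 -11.15137028] [ 0.71127716 -0.95787392 -0.55314969] [-0.02209873  0.07319043  0.05218206] closing yaw 1.73417851694937
```

View pics/w8.png

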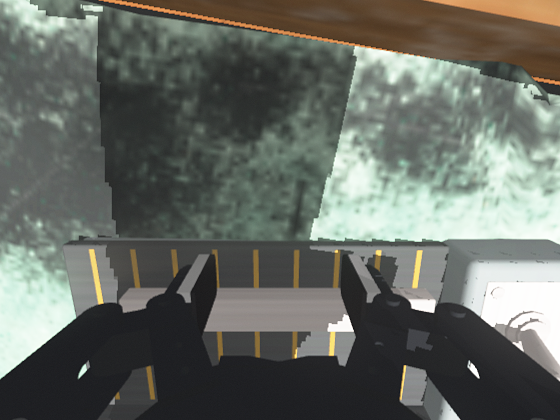

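The view shows the bar (120–435, 287–330) ahead of the fingers and parallel to the plate. I keep pushing.

Call:
move_arm(
  motion=[
    [6,0.6,0.098,0,0],
    [6,0.8,0.13,0,0],
    [6,0.8,0.13,0,0],
    [6,0.8,0.13,0,0],
    [6,0.6,0.098,0,0],
  ],
)

```text
clock: 9.7
ee_pos: [496.6, -11.3, -11.2]
orientation: [-0.082, 0.997, -0.0, 0.001]
contact_force: [0.1, 0.7, -1.1]
opening: 59.9
```

Call:
move_arm(
  motion=[
    [6,0.4,0.065,0,0],
    [6,0.3,0.05,0,0],
    [6,0.2,0.033,0,0],
    [6,0.2,0.033,0,0],
    [6,0,0,0,0],
  ],
)

```text
clock: 10.12
ee_pos: [505.7, -9.6, -11.3]
orientation: [-0.082, 0.997, 0.0, 0.0]
contact_force: [-1.0, -0.1, 0.2]
opening: 59.7
```

Call:
move_arm(
  motion=[
    [6,0.15,0.025,0,0],
    [6,0.15,0.025,0,0],
    [6,0,0,0,0],
  ],
)

```text
clock: 10.37
ee_pos: [509.1, -9.0, -11.3]
orientation: [-0.082, 0.997, 0.0, 0.0]
contact_force: [-0.5, 1.1, -0.8]
opening: 60.1
```

Call:
move_arm(
  motion=[
    [6,0.15,0.025,0,0],
    [6,0.15,0.025,0,0],
    [6,0,0,0,0],
  ],
)

```text
clock: 10.62
ee_pos: [511.8, -8.6, -11.2]
orientation: [-0.082, 0.997, 0.0, 0.0]
contact_force: [-0.8, 0.3, 0.3]
opening: 60.0
```

Call:
move_arm(
  motion=[
    [6,0.1,0.016,0,0],
    [6,0.1,0.016,0,0],
    [6,0,0,0,0],
  ],
)

```text
clock: 10.87
ee_pos: [513.7, -8.3, -11.3]
orientation: [-0.082, 0.997, 0.0, 0.0]
contact_force: [-1.8, -1.0, -0.4]
opening: 59.9
```

Call:
move_arm(
  motion=[
    [6,0.1,0.016,0,0],
    [6,0,0,0,0],
  ],
)

```text
clock: 11.03
ee_pos: [514.5, -8.2, -11.3]
orientation: [-0.081, 0.997, 0.0, 0.0]
contact_force: [-1.7, -1.1, 0.3]
opening: 60.1
```

Call:
move_arm(
  motion=[
    [6,0.1,0.016,0,0],
    [6,0,0,0,0],
  ],
)

```text
clock: 11.2
ee_pos: [515.6, -8.0, -11.3]
orientation: [-0.082, 0.997, -0.0, 0.0]
contact_force: [-1.6, -1.4, -0.3]
opening: 59.8
```

Call:
move_arm(
  motion=[
    [6,0.1,0.016,0,0],
    [6,0,0,0,0],
  ],
)

```text
clock: 11.37
ee_pos: [516.5, -7.8, -11.3]
orientation: [-0.081, 0.997, 0.0, 0.0]
contact_force: [-1.4, 0.3, 0.1]
opening: 59.7
```

```bash
python3 - <<'E'
from meas import *
s=robot.sense(); q=s["orientation"]; print(s["ee_pos"],s["contact_force"],s["torque"],"closing yaw",2*np.arctan2(q[1],q[0])-np.pi/2)
e=cam("wrist"); np.savez('w9.npz',**e); save(e,'w9.png')
W=pts(e);
for u in (140,160,240,280,320,430): 
    z=W[225:345,u,2]; print(u,z[::4].round().astype(int).tolist())
E
```

```text
[516.53883058  -7.84306309 -11.30819457] [-1.35908701  0.33612679  0.09499114] [-0.08986398  0.33272869 -0.06196096] closing yaw 1.7339383836233995
140 [27, 27, 27, 28, 26, 28, 28, 28, 28, 27, 27, 27, 27, 28, 26, 27, 31, 34, 38, 39, 40, 74, 77, 80, 82, 83, 85, 85, 85, 85]
160 [27, 27, 28, 27, 27, 28, 28, 27, 27, 27, 27, 28, 27, 27, 28, 27, 31, 33, 77, 81, 79, 82, 83, 86, 88, 91, 99, 99, 101, 103]
240 [27, 27, 28, 27, 28, 27, 27, 28, 27, 28, 27, 27, 28, 29, 28, 28, 30, 35, 37, 40, 39, 39, 39, 40, 40, 39, 40, 39, 42, 41]
280 [27, 26, 28, 28, 28, 27, 27, 27, 27, 28, 27, 26, 27, 27, 27, 27, 30, 34, 38, 39, 40, 40, 40, 39, 39, 38, 39, 39, 40, 41]
320 [27, 28, 27, 27, 27, 27, 27, 27, 27, 27, 27, 28, 27, -9223372036854775808, 27, 27, 29, 34, 37, 39, -9223372036854775808, 39, 40, 40, 39, 40, 40, 40, 41, 41]
430 [29, 27, 27, 27, 27, 28, 27, 28, 28, 27, 27, 27, 28, 27, 27, 28, 27, 27, 38, 39, 40, 40, 77, 79, 82, 84, 86, 86, 87, 86]<stdin>:6: RuntimeWarning: invalid value encountered in cast
```

View pics/w9.png

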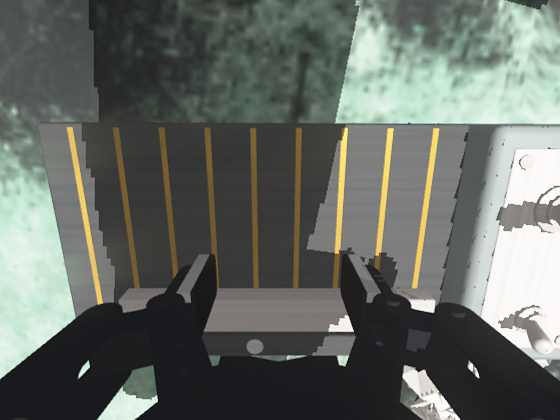

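The bar looks almost against the rail (bar v 290–333, rail bolt at (255,346)). I push on until the force shows contact.

Call:
move_arm(
  motion=[
    [6,0.1,0.016,0,0],
    [6,0,0,0,0],
  ],
)

```text
clock: 11.58
ee_pos: [516.6, -7.8, -11.4]
orientation: [-0.081, 0.997, -0.0, -0.001]
contact_force: [-4.4, -0.6, 3.3]
opening: 59.9
```

Call:
move_arm(
  motion=[
    [6,0.1,0.016,0,0],
    [6,0,0,0,0],
  ],
)

```text
clock: 11.75
ee_pos: [516.6, -7.8, -11.5]
orientation: [-0.081, 0.997, -0.0, -0.002]
contact_force: [-6.7, -1.2, 3.7]
opening: 60.0
```

Call:
move_arm(
  motion=[
    [6,0.1,0.016,0,0],
    [6,0,0,0,0],
  ],
)

```text
clock: 11.92
ee_pos: [516.6, -7.9, -11.7]
orientation: [-0.081, 0.997, -0.0, -0.002]
contact_force: [-7.5, -1.2, 6.2]
opening: 59.9
```

Call:
move_arm(
  motion=[
    [6,0.15,0.025,0,0],
    [6,0,0,0,0],
    [6,0,0,0,0],
  ],
)

```text
clock: 12.17
ee_pos: [516.5, -7.9, -11.8]
orientation: [-0.081, 0.997, -0.001, -0.004]
contact_force: [-10.3, -2.6, 6.7]
opening: 60.0
```

```bash
python3 - <<'E'
from meas import *
s=robot.sense(); q=s["orientation"]; print(s["ee_pos"],s["contact_force"],s["torque"],"closing yaw",2*np.arctan2(q[1],q[0])-np.pi/2)
E
```

```text
[516.46095462  -7.87713028 -11.80720559] [-10.34872612  -2.58658142   6.7421474 ] [-0.55081024  1.91999717 -0.24052111] closing yaw 1.733202797823071
```

Call:
move_arm(
  motion=[
    [6,-0.5,-0.08,0,0],
    [6,-1.0,-0.16,0,0],
    [6,-2,-0.33,0.5,0],
    [6,-3,-0.5,2.5,0],
    [6,-3,-0.5,2.5,0],
  ],
)

```text
clock: 12.58
ee_pos: [425.2, -22.8, 43.4]
orientation: [-0.082, 0.997, 0.0, -0.0]
contact_force: [0.1, 0.3, 0.9]
opening: 60.1
```

Call:
move_arm(
  motion=[
    [0,0,0,3,0],
    [0,0,0,3,0],
    [0,0,0,3,0],
    [0,0,0,0,0],
  ],
)

```text
clock: 12.92
ee_pos: [431.2, -23.1, 139.5]
orientation: [-0.082, 0.997, -0.001, 0.007]
contact_force: [1.1, -0.5, -0.2]
opening: 11.6
```

```bash
python3 - <<'E'
from meas import *
s=robot.sense(); print(s["ee_pos"],s["contact_force"])
e=cam("wrist"); np.savez('w10.npz',**e); save(e,'w10.png')
E
```

```text
[431.16307517 -23.06482487 139.46904733] [ 1.08617858 -0.50495969 -0.16182332]
```

View pics/w10.png

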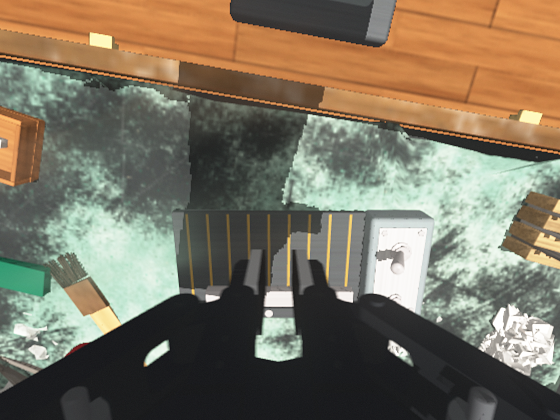

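The bar shows at the rail but the fingers hide most of it. I turn the camera to the other side, over the rail, for a clear look.

Call:
move_arm(
  motion=[
    [0,0.8,-0.3,0,-0.12],
    [0,0.8,-0.3,0,-0.12],
    [0,0.8,-0.3,0,-0.12],
    [0,0.8,-0.3,0,-0.12],
    [0,0.8,-0.3,0,-0.12],
  ],
)

```text
clock: 13.38
ee_pos: [466.1, -37.8, 132.6]
orientation: [0.219, 0.976, 0.0, -0.0]
contact_force: [0.3, -0.4, -0.5]
opening: -0.4
```

Call:
move_arm(
  motion=[
    [0,0.8,-0.3,0,-0.12],
    [0,0.8,-0.3,0,-0.12],
    [0,0.8,-0.3,0,-0.12],
    [0,0.8,-0.3,0,-0.12],
    [0,0.8,-0.3,0,-0.12],
  ],
)

```text
clock: 13.8
ee_pos: [506.2, -52.9, 132.4]
orientation: [0.498, 0.867, 0.0, -0.0]
contact_force: [0.2, -0.2, -0.4]
opening: -0.2
```

Call:
move_arm(
  motion=[
    [0,0.8,-0.3,0,-0.12],
    [0,0.8,-0.3,0,-0.12],
    [0,0.8,-0.3,0,-0.12],
    [0,0,-0.3,0,0],
    [0,0,0,0,0],
  ],
)

```text
clock: 14.22
ee_pos: [529.7, -65.2, 132.6]
orientation: [0.642, 0.767, -0.0, -0.0]
contact_force: [-0.6, 0.1, 0.7]
opening: -0.2
```

```bash
python3 - <<'E'
from meas import *
s=robot.sense(); q=s["orientation"]; print(s["ee_pos"],s["contact_force"],s["opening"],"closing yaw",2*np.arctan2(q[1],q[0])-np.pi/2)
e=cam("wrist"); np.savez('w11.npz',**e); W=pts(e); Z=W[...,2]
cv2.imwrite('pics/w11.png',cv2.resize(e["frame"][20:260,130:420],None,fx=2.6,fy=2.4,interpolation=cv2.INTER_CUBIC)[:,:,::-1])
comps(e,100,450,20,330,43,48,300)
comps(e,100,450,20,330,36,42.9,300)
E
```

```text
[529.71364397 -65.16778092 132.6024028 ] [-0.60836292  0.07312183  0.6592911 ] -0.18779256695034308 closing yaw 0.1766989650388917
comp [192, 20, 138, 231, 7541] c [511.6 -17.3] size [109.1 195.8] yaw_y 0.2265 z 40.1
```

View pics/w11.png

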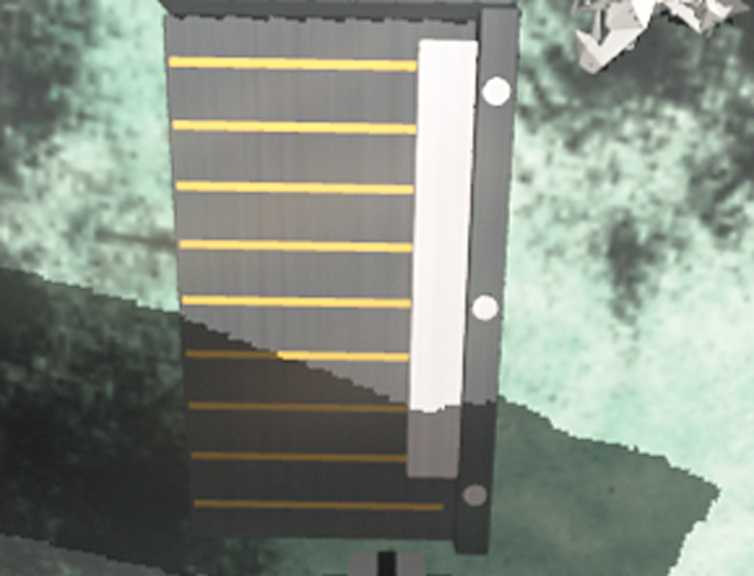

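The close view shows the bar along the rail, parallel, with both ends on the plate (crop x 410–477, y 40–478). I check the remaining gap in numbers.

```bash
python3 - <<'E'
from meas import *
e=dict(np.load('w11.npz')); g=e["frame"].astype(float).mean(2)
print(np.linalg.inv(e["world_to_cam"])[:3,3].round(1))
B=[];L=[];R=[]
for v in range(42,185,6):
    r=g[v]; dr=np.diff(r); 
    b=int(np.argmin(dr[296:322]))+296; l=int(np.argmax(dr[280:300]))+280
    def sub(i,s): w=np.abs(dr[i-1:i+2]); return i+0.5+(w*[-1,0,1]).sum()/w.sum()
    B.append(ray(e,sub(b,1),v,40)[:2]); L.append(ray(e,sub(l,1),v,40)[:2])
    if v%18==6: print(v,b,r[b-2:b+9].astype(int).tolist(), e["range_z"][v,b-2:b+9].round(1).tolist())
def line(P):
    vx,vy,x,y=cv2.fitLine(np.array(P,np.float32),cv2.DIST_HUBER,0,.01,.01).ravel(); 
    if vy<0: vx,vy=-vx,-vy
    return np.arctan2(-vx,vy),x,y
for n,P in(("bar rail side",B),("bar outer",L)):
    a,x,y=line(P); print(n,"yaw",a,"x at y=0",x+np.tan(a)*y)
E
```

```text
[516.6   5.1 313.8]
42 313 [251, 253, 186, 85, 135, 141, 139, 138, 139, 138, 136] [246.60000610351562, 246.5, 247.89999389648438, 0.0, 245.8000030517578, 245.60000610351562, 244.5, 245.8000030517578, 245.3000030517578, 244.60000610351562, 244.8000030517578]
60 312 [249, 252, 212, 79, 125, 148, 226, 255, 253, 250, 250] [251.6999969482422, 251.10000610351562, 250.89999389648438, 250.39999389648438, 249.6999969482422, 249.5, 247.6999969482422, 250.10000610351562, 247.89999389648438, 248.1999969482422, 249.8000030517578]
78 311 [246, 247, 226, 90, 133, 150, 145, 144, 143, 144, 143] [254.89999389648438, 253.89999389648438, 254.5, 253.8000030517578, 254.0, 251.39999389648438, 252.3000030517578, 253.89999389648438, 254.10000610351562, 252.60000610351562, 254.5]
96 310 [244, 247, 240, 111, 129, 148, 145, 143, 143, 145, 142] [258.1000061035156, 258.20001220703125, 259.0, 261.1000061035156, 257.20001220703125, 256.79998779296875, 257.20001220703125, 257.20001220703125, 255.60000610351562, 257.70001220703125, 256.6000061035156]
114 309 [243, 247, 245, 144, 108, 140, 139, 137, 139, 138, 137] [26
[... 326 characters left out ...]
01220703125, 263.5, 265.0, 264.79998779296875, 264.1000061035156, 263.6000061035156, 265.70001220703125]
150 308 [242, 243, 219, 90, 124, 152, 220, 253, 245, 242, 244] [271.5, 270.8999938964844, 270.79998779296875, 269.0, 268.20001220703125, 268.29998779296875, 267.79998779296875, 268.6000061035156, 267.20001220703125, 267.6000061035156, 268.1000061035156]
168 307 [240, 242, 232, 95, 121, 137, 132, 133, 132, 131, 133] [275.70001220703125, 275.29998779296875, 276.8999938964844, 276.0, 274.0, 272.8999938964844, 271.6000061035156, 273.20001220703125, 272.79998779296875, 272.1000061035156, 272.8999938964844]
bar rail side yaw 0.16164525 x at y=0 543.7206
bar outer yaw 0.1611999 x at y=0 525.8714
```

The bar's edge is parallel to the rail (yaw 0.162 against 0.163) with no measurable gap. Next is the long lever: I go in front of it over the plate side with the fingers shut.

Call:
move_arm(
  motion=[
    [0,-1.5,2.98,0,0],
    [0,-1.5,2.98,0,0],
    [0,-1.5,2.98,0,0],
    [0,-1.54,2.98,0,0],
    [0,0,0,-3,0],
  ],
  force=60,
)

```text
clock: 14.68
ee_pos: [470.1, 58.9, 107.5]
orientation: [0.64, 0.768, 0.004, 0.002]
contact_force: [1.3, -0.0, -0.8]
opening: -0.1
```

Call:
move_arm(
  motion=[
    [0,0,0,-3,0],
    [0,0,0,-2.5,0],
    [0,0,0,-2.2,0],
    [0,0,0,0,0],
  ],
)

```text
clock: 15.02
ee_pos: [464.6, 54.1, 23.0]
orientation: [0.642, 0.767, -0.003, -0.003]
contact_force: [-0.4, -0.1, 0.0]
opening: -0.3
```

```bash
python3 - <<'E'
from meas import *
s=robot.sense(); q=s["orientation"]; print(s["ee_pos"],s["contact_force"],s["opening"])
e=cam("wrist"); np.savez('w12.npz',**e); save(e,'w12.png'); W=pts(e); r=e["range_z"]
m=np.zeros(r.shape,bool); m[225:310,215:345]=1; m&=(r<160)&(r>50); q=W[m]; print(np.percentile(q[:,2],[0,1]),q[q[:,2]<np.percentile(q[:,2],5)].max(0))
q=W[:240].reshape(-1,3); q=q[(q[:,2]>56)&(q[:,2]<95)&(abs(q[:,0]-464)<20)&(q[:,1]>74)]; print("lever",len(q),q.min(0),q.max(0),q.mean(0))
E
```

```text
[464.62723996  54.11334075  22.97550067] [-0.43455241 -0.13880849  0.04536338] -0.2958531339484603
[64.12724152 66.86818162] [474.94452283  67.86935206  71.14773084]
lever 1137 [458.69430637  79.94283081  56.02596712] [470.00539515  99.25829723  84.3620086 ] [463.52365946  90.16583067  74.92413779]
```

View pics/w12.png

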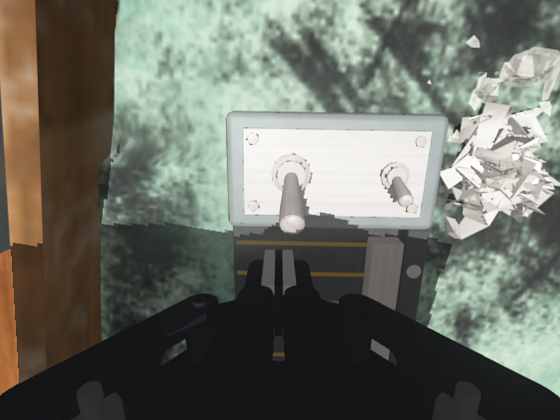

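The shut fingers (280,260) stand in line with the long lever (291,225), and the short lever at (400,195) is well clear. I push along chuck +y.

Call:
move_arm(
  motion=[
    [0,-0.08,0.49,0,0],
    [0,-0.08,0.49,0,0],
    [0,-0.07,0.4,0,0],
    [0,-0.07,0.4,0,0],
    [0,-0.07,0.4,0,0],
  ],
)

```text
clock: 15.48
ee_pos: [468.0, 75.2, 28.5]
orientation: [0.643, 0.766, 0.0, 0.003]
contact_force: [1.8, -4.3, 3.1]
opening: -0.2
```

Call:
move_arm(
  motion=[
    [0,-0.05,0.3,0,0],
    [0,-0.05,0.3,0,0],
    [0,0,0,0,0],
  ],
)

```text
clock: 15.73
ee_pos: [465.0, 83.3, 27.2]
orientation: [0.643, 0.766, 0.001, -0.0]
contact_force: [-0.4, 0.0, -0.2]
opening: -0.2
```

Call:
move_arm(
  motion=[
    [0,-0.05,0.3,0,0],
    [0,-0.05,0.3,0,0],
    [0,0,0,0,0],
  ],
)

```text
clock: 15.98
ee_pos: [463.3, 88.8, 26.5]
orientation: [0.643, 0.766, -0.0, -0.001]
contact_force: [-0.4, -0.3, -0.7]
opening: 0.0
```

```bash
cat > lev.py <<'E'
from meas import *
s=robot.sense(); print(s["ee_pos"],s["contact_force"])
e=cam("wrist"); W=pts(e)
for n,x0 in(("long",-22),("short",30)):
    q=W.reshape(-1,3)[np.isfinite(W[...,2].ravel())&(e["range_z"].ravel()>100)]
    to,_=chuckframe(np.array([503.6,-19.5]),0.162); c=to(q); m=(q[:,2]>56)&(q[:,2]<95)&(abs(c[:,0]-x0)<12)&(c[:,1]>95)&(c[:,1]<155)
    if m.any(): print(n,m.sum(),"chuck y",c[m,1].min().round(1),c[m,1].max().round(1),"top z",q[m,2].max().round(1), "y of top",c[m,1][q[m,2]>q[m,2].max()-5].mean().round(1))
save(e,'lev%d.png'%int(s["clock"]*100))
E
python3 lev.py
```

```text
[463.30570176  88.83174168  26.49669786] [-0.35907639 -0.33885611 -0.73540744]
long 1888 chuck y 120.9 145.3 top z 95.0 y of top 124.0
short 293 chuck y 113.6 123.3 top z 66.7 y of top 117.9
```

The lever seems to have snapped to +y (it now reaches chuck y 145). I back away and rise for the final check.

Call:
move_arm(
  motion=[
    [0,0.16,-1,0,0],
    [0,0.32,-2,0.5,0],
    [0,0,-1,3,0],
    [0,0,-1,4,0],
    [0,0,-3,2,0],
  ],
)

```text
clock: 16.45
ee_pos: [470.3, 8.7, 124.9]
orientation: [0.642, 0.767, 0.002, 0.001]
contact_force: [1.3, 0.2, 0.3]
opening: -0.0
```

Call:
move_arm(
  motion=[
    [0,2,-3,2,0],
    [0,2,-3,0,0],
    [0,2,-3,0,0],
    [0,0,0,0,0],
    [0,0,0,0,0],
  ],
)

```text
clock: 16.87
ee_pos: [529.1, -84.0, 141.4]
orientation: [0.644, 0.765, -0.0, -0.0]
contact_force: [-0.1, 0.4, 0.5]
opening: -0.0
```

```bash
python3 lev.py; python3 - <<'E'
from meas import *
import glob; a=cv2.imread(sorted(glob.glob('pics/lev*.png'))[-1])
cv2.imwrite('pics/fin.png',a)
d=cam("top"); o=dict(np.load('top1.npz')); f=d["frame"].astype(int)
m=box(d,345,400,235,290,(f[...,0]>150)&(f[...,0]-f[...,2]>80)); print("tray",rect(d,m,44))
df=np.abs(f-o["frame"].astype(int)).max(2)>60; df[290:]=0
n,l,st,c=cv2.connectedComponentsWithStats(df.astype(np.uint8)); print([(s.tolist()) for s in st[1:] if s[4]>8])
E
```

```text
[529.12952179 -84.03958742 141.35184995] [-0.10513117  0.36621587  0.4568473 ]
tray ((423.63714599609375, -288.8467712402344), (73.12761688232422, 54.78619384765625), 79.12516021728516)
[[294, 169, 66, 74, 2899], [248, 216, 44, 13, 281], [291, 223, 3, 14, 31], [252, 235, 53, 33, 411], [368, 260, 10, 5, 33], [293, 281, 9, 4, 24], [334, 284, 11, 4, 28], [302, 286, 9, 1, 9]]
```

View pics/fin.png

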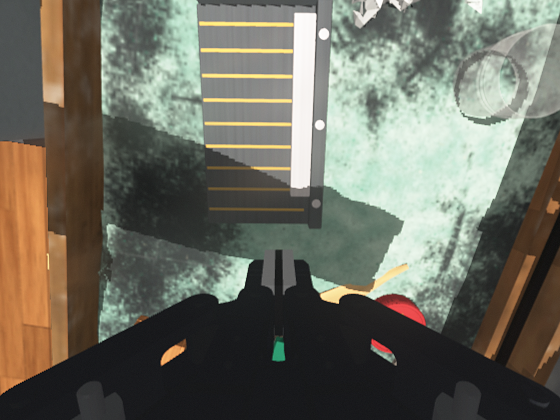

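The bar is flush along the rail and the bystanders in view are in place. The levers are out of this view, so I check them with the scene and top cameras.

```bash
python3 - <<'E'
from meas import *
to,_=chuckframe(np.array([503.6,-19.5]),0.162)
for n in("scene","top"):
    d=cam(n); W=pts(d).reshape(-1,3); W=W[np.isfinite(W[:,2])]; c=to(W)
    for nm,x0 in(("long",-22),("short",30)):
        m=(W[:,2]>58)&(W[:,2]<95)&(abs(c[:,0]-x0)<15)&(c[:,1]>95)&(c[:,1]<160); print(n,nm,m.sum(),np.c_[c[m],W[m,2]][:6].round().tolist())
    if n=="scene":
        K=d["K"];T=d["world_to_cam"];p=K@(T[:3,:3]@[484,104,60]+T[:3,3]);u,v=(p[:2]/p[2]).astype(int)
        cv2.imwrite('pics/fin2.png',cv2.resize(d["frame"][v-30:v+30,u-40:u+40],None,fx=8,fy=8,interpolation=cv2.INTER_CUBIC)[:,:,::-1])
E
```

```text
scene long 32 [[-18.0, 138.0, 83.0], [-20.0, 138.0, 83.0], [-22.0, 136.0, 83.0], [-16.0, 140.0, 80.0], [-19.0, 142.0, 83.0], [-21.0, 142.0, 83.0]]
scene short 14 [[32.0, 116.0, 66.0], [29.0, 117.0, 67.0], [34.0, 120.0, 65.0], [31.0, 118.0, 65.0], [29.0, 117.0, 64.0], [33.0, 122.0, 64.0]]
top long 23 [[-17.0, 138.0, 79.0], [-17.0, 135.0, 79.0], [-17.0, 133.0, 70.0], [-19.0, 143.0, 84.0], [-19.0, 140.0, 84.0], [-19.0, 138.0, 83.0]]
top short 6 [[32.0, 121.0, 61.0], [32.0, 118.0, 65.0], [31.0, 115.0, 65.0], [29.0, 121.0, 63.0], [29.0, 118.0, 66.0], [29.0, 116.0, 63.0]]
```

View pics/fin2.png

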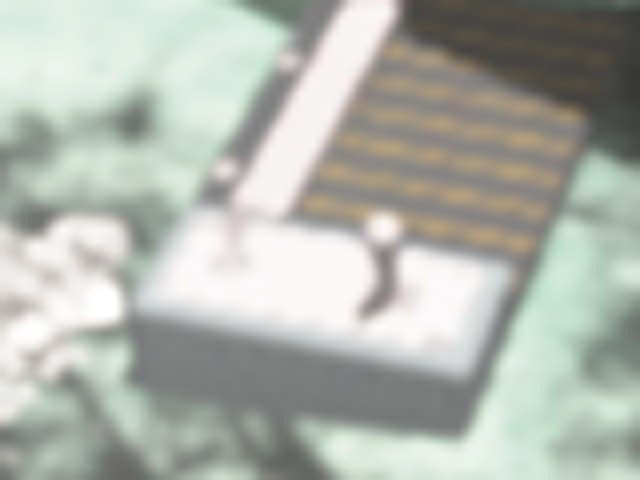

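The long lever's tip is now at chuck y ≈ 141 (on), and the short one's is at ≈ 117 (still off). I hand in.

```bash
python3 -c "
from cell import job; print(job.hand_in())"
```

```text
the job is handed in; nothing more can be done
None
```

The job is done and handed in at about 17 s on the robot's clock; no verdict was given.

**What I did**
- **Blank:** I gripped the graver blank and released it into the parts tray.
- **Bar:** I pushed the steel bar with both open fingers until it stopped against the rail, at about 10 N.
- **Lever:** Only then did I push the long lever over until it snapped, and moved the arm clear.

**Last checks**
- **Blank and tray:** After the release, the top camera showed the blank lying in the tray. The tray measured in the same place then and again at the end, to within 0.3 mm.
- **Bar:** Before the lever was flipped it was parallel to the rail (yaw about 0.162 against about 0.163). No gap wider than the dark seam of about 1 pixel (about 0.8 mm) was visible, and both ends were on the plate. Afterwards I checked it by eye only, and it looked unchanged.
- **Levers:** The long lever's tip is at chuck y ≈ 141 mm, which is on. The short lever's tip is still at about 117 mm, which is off.
- **Other things:** The top picture changed from the start only around the chuck and the blank, apart from the arm and small patches at the drawer's front edge that I took to be shadow. The arm hid part of the drawer in that picture, so the check is not complete.

**What disagreed:** The fingers really end about 40 mm above the reported TCP. Two cameras showed this, and a test close at that height caught nothing. I worked from the measured fingertip heights instead. The opening also read about 6 mm while holding the 8 mm blank.

I viewed 14 pictures, four over the budget of 10.

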